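Turn a jar lid over through the twisted wire slot

TASK

The jar lid lies open side down on the shelf of the turning station and must be delivered open side up. Push the catch tray fully home under the wire slot, then slide the lid along the shelf (do not lift it) over the edge into the slot so that it drops through, turns over and comes to rest in the tray. Finally draw the tray all the way out with the lid lying in it open side up, let go, and leave the things around the station where they are.

Things in the scene. Friction and masses are not known exactly. Their poses are not given: they have to be found in the camera images.
- station: Fixed turning station on a 160 mm wide, 6 mm thick aluminium base plate. Origin on the table surface under its middle; z up, x across; the lid travels along its -y. From +y to -y: a raised shelf, a twisted slot of polished steel wires falling at about 50 degrees and turning half round its own axis, ending at y -82 mm, and the catch tray low down.
- shelf_mid (a point): Centre of the level grey shelf's top, 200 mm above the table. The shelf is 150 mm wide (x) and 130 mm long (y), on four legs, open at both ends; 4 mm high trim along its two side edges. Axes as the station's.
- lip (a point): Middle of the shelf's -y edge, on its top surface, where the slot begins; push the lid along -y over it. Side wires flare there: 76 mm apart, 16 mm above the shelf, narrowing to 48 mm within 30 mm. Open from above for 40 mm past the edge. A lid with its centre 30 mm past the edge and within 8 mm of the centre line slides down by itself. Axes as the station's.
- slot_mid (a point): Point on the slot's centre line half-way down, where the lid passes standing on edge. The slot is 44 mm wide and 20 mm high inside, of 4 mm slippery coated wires. Axes as the station's.
- tray (a joint): Sliding catch tray: 0 = fully home under the slot's exit, grows to 0.110 m = drawn fully out (towards the station's -y); stiff runner, about 1.5 N, stays where it is left.
- tray_floor (a point): Centre of the tray's inner floor, 11 mm above the table. Inside 88 mm (x) by 122 mm (y), side and front walls 22 mm above the floor, the wall towards the slot only 2 mm. White plastic. A lid that came out may lean a little on the wire ends until the tray is drawn out, then drops flat. Axes as the station's.
- tray_knob (a point): Centre of the tray's grip: an upright steel post 18 mm in diameter, its top 15 mm above this point, 51 mm above the table. It stands in front of the tray's -y wall with a 12 mm gap between post and wall, so pinch it across (along station x). Slides with the tray along station y.
- lid_center (a point): Centre of the loose jar lid: blue plastic disc with ribbed edge, 40 mm in diameter, 9 mm high, about 20 g, one face closed and the other hollow. z points out of the closed face: up at the start, down when the lid has been turned over.
- jar_rim (a point): Bystander: centre of the mouth of a clear open jar, 44 mm wide, 60 mm high. Leave it alone.
- reagent: Bystander: amber bottle 60 mm wide, 120 mm high. Origin at its underside. Leave it alone.
- spare_tube: Bystander: capped tube lying on the table, 94 mm long, 18 mm thick. Origin on the table under it. Leave it alone.
- tube_pack: Bystander: fixed block of 48 capped tubes, 150 (x) by 200 (y) mm, 93 mm high. Origin at its underside.
There are look-alikes about, which are no part of the job. Leave any red or white look-alike of the part that bears lid_center alone.

How it is judged:
By the outcome, as a careful person would: the job done as asked, in the order asked, and still so for the second after the job is handed in, with the robot touching nothing.
It also fails if it takes over 67 s, if anything falls off the work surface, if the arm or the gripper's body presses on something with over 40 N, if the wrist force passes 120 N, or if a joint passes its speed limit or range.

ROBOT

A 6-joint arm with a two-finger parallel gripper is mounted at the origin on the work surface. World frame = base frame: x ahead of the robot, y to its left, z up, the work surface at z = 0. Lengths are in mm, angles in rad, forces in N, time in s.
With the tool pointing down it reaches from about 275 to 850 mm from the base axis. Payload 19 kg.
Tool frame: the origin (TCP) lies midway between the tips of the shut fingers; the grasp point (between the pads) lies 19 mm behind it; z points along the fingers, y is the line along which they close (so a half turn about z gives the same grasp; the last joint's range is limited). The gripper opens to 85 mm and grips with 20 to 120 N. Pads are 22 mm wide; open, the fingers measure 114 mm over their backs; the gripper's body (76 mm by 85 mm) begins 54 mm behind the grasp point. The pads swing forward as they close: fully open they stand 13 mm farther back than shut.
Start: joints at [-1.408, 0.15, 1.437, -0, 1.554, -0.134], TCP at [168.14, -549.836, 231.267] pointing down, gripper open.
Joint ranges: [-2.8, 2.8], [-0.68, 2.1], [0.12, 2.68], [-1.39, 4.53], [0.16, 2.79], [-2.81, 2.81]. Speed limits (rad/s): [1.89, 1.89, 2.22, 3.01, 3.01, 3.01].

INTERFACE

Orientations are given as a rotation vector (axis times angle).
In Python, from station import arm, grip, solver, optics, get_t, get_qpos, get_joint_vel, get_tau, get_tcp_pos, get_tcp_rot, get_contact_force, get_moment, get_width, get_grasp_force gives the robot as it stands. Calls block until the motion is done:
- arm.goto(position, orientation): joint-space move of the TCP to a pose.
- arm.move_linear(position, rot=None, v=150, until_force=None): straight line of the TCP; rot=None keeps the orientation; v is the mean speed in mm/s. With until_force (N) it stops when the force on the tool has changed by that much, and returns True; else False.
- arm.goto_joints(angles): joint-space move.
- grip(opening, strength=None): opening from 0.0 (shut) to 1.0 (fully open); strength is the grip in N (None keeps the last); returns when the fingers have stopped.
- arm.dwell(seconds).
- solver.ik(position, orientation): joint angles nearest the present ones, or None.
- optics.grab_frame(name): name is "side" or "top"; returns (picture, depth): 480x640x3 uint8, blue, green, red; 480x640 float32, mm along the optical axis (not along the pixel's ray), 0 where there is no reading.
- optics.get_calibration(name): a dict with "fov_y" (degrees; the focal length in pixels is half the picture's height over the tangent of half this angle, whatever the lens; pixels are square), "cx", "cy" (the principal point, pixels), "pose" (4x4, takes a point from camera to world coordinates). Camera axes: x right, y up, looking along -z (the intrinsics and any distortion apply to the point x, -y, -z); pixel columns grow to the right and rows downward; lengths in mm; the calibration is good to about 2 mm. A picture is of the moment at which its call begins. get_calibration takes no time and is no camera call.
A pose or a line that the arm cannot do raises arm.IKError and nothing moves.
- arm.job_done(): hands the job in; it is judged then, once.
Readings, each from a call of its own:
- get_t(): time.
- get_qpos(): joint angles.
- get_joint_vel(): joint speeds.
- get_tau(): joint torques, N m.
- get_tcp_pos(): TCP position.
- get_tcp_rot(): TCP orientation.
- get_contact_force(): force on the tool from outside, world axes, zero at the start.
- get_moment(): the same for the moment, N m.
- get_width(): opening from 0.0 (shut) to 1.0 (fully open).
- get_grasp_force(): force on a finger pad.
Only numpy, scipy, OpenCV 4.12 (cv2) and the standard library are available. Lean on these libraries where they do the work, as an engineer would, in place of code of your own. Each camera call takes 0.05 s, during which the arm holds its last target. There are 200 camera calls.

## Working session

There is one attempt and no reset: what is moved stays moved. The work goes in short steps, each a Python script; the robot and the scene stay as the last script left them, time stands still between calls to the robot, and variables do not carry over. Pictures are saved under pics/ and viewed, at most 10 in all, crops included, and the job is handed in when it is done.

```bash
mkdir -p pics; ls; python3 - <<'E'
from station import *
import cv2,numpy as np
for n in("top","side"):
    im,d=optics.grab_frame(n); cv2.imwrite(f"pics/{n}0.png",im); np.save(f"pics/{n}0.npy",d)
    print({k:(np.round(v,3).tolist() if k=="pose" else v) for k,v in optics.get_calibration(n).items()})
print(get_t(),get_tcp_rot(),get_width())
E
```

```text
pics
{'fov_y': 49.863991739469824, 'cx': 312.92823546584856, 'cy': 238.7420095968267, 'pose': [[0.027, 0.984, -0.179, 344.869], [-1.0, 0.027, -0.001, -13.816], [0.004, 0.179, 0.984, 1445.137], [0.0, 0.0, 0.0, 1.0]]}
{'fov_y': 57.644219812710894, 'cx': 314.62515436467714, 'cy': 241.39378804373814, 'pose': [[-0.939, 0.263, -0.22, 347.618], [-0.343, -0.68, 0.648, 639.61], [0.021, 0.684, 0.729, 891.035], [0.0, 0.0, 0.0, 1.0]]}
0.1 [-3.10600372e+00 -4.64283376e-01  1.97535102e-06] 1.0010488965079094
```

View pics/top0.png

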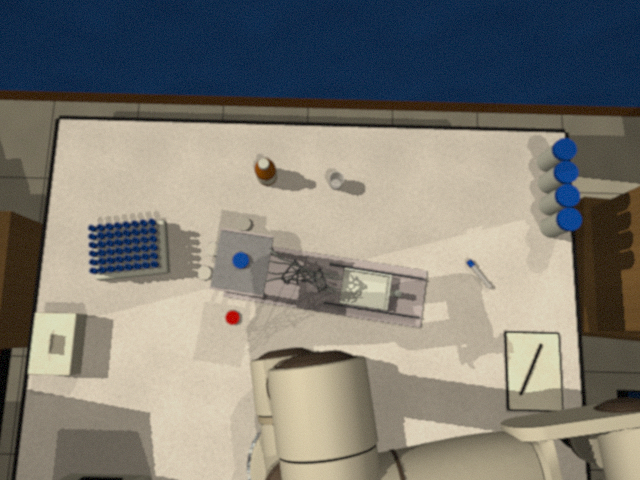

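View pics/side0.png

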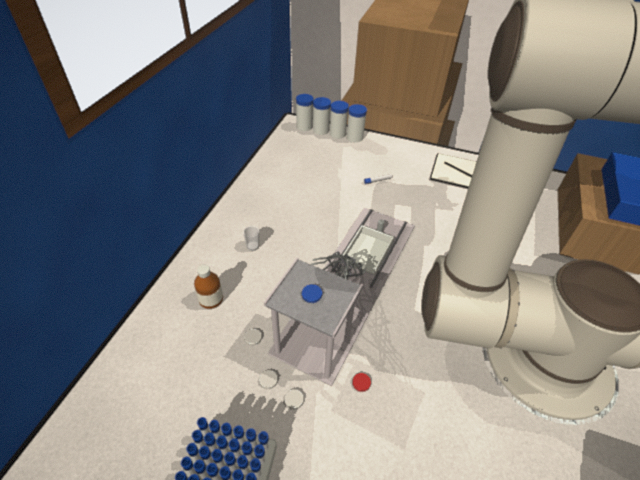

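The top view shows the blue lid at (241,260) on the shelf (about 215–272, 230–297), the slot at about (305,275), the tray at (367,288) and the knob at about (405,295). In the side view the lid is at (312,293), the knob at about (381,226). The red and white discs are look-alikes.

```bash
cat > h.py <<'E'
from station import *
import cv2,numpy as np
def cloud(n,d):
    c=optics.get_calibration(n); f=240/np.tan(np.radians(c["fov_y"])/2)
    v,u=np.mgrid[:480,:640]; P=np.stack([(u-c["cx"])/f*d,-(v-c["cy"])/f*d,-d,np.ones_like(d)],-1)
    return (P@np.array(c["pose"]).T)[...,:3]
E
python3 - <<'E'
from h import *
for n in("top","side"):
    im=cv2.imread(f"pics/{n}0.png"); d=np.load(f"pics/{n}0.npy"); P=cloud(n,d); z=P[...,2]; ok=d>0
    print(n,"table z grid"); 
    for v in range(140,470,60): print([round(float(np.median(z[v-3:v+4,u-3:u+4]))) for u in range(40,640,60)])
    hsv=cv2.cvtColor(im,cv2.COLOR_BGR2HSV)
    lid=(hsv[...,0]>100)&(hsv[...,0]<130)&(hsv[...,1]>150)&(z>185)&(z<225)&ok&(P[...,0]>250)
    lid&=(np.abs(P[...,1]-P[260,241,1])<60) if n=="top" else (np.abs(P[...,1]-P[293,312,1])<60)
    L=P[lid]; print("lid",lid.sum(),L.mean(0),np.median(L[:,2]),np.ptp(L,0))
    box=np.zeros(ok.shape,bool)
    if n=="top": box[215:310,200:285]=1
    else: box[250:345,255:370]=1
    s=box&ok&(z>190)&(z<215)
    cc,lab=cv2.connectedComponents(s.astype(np.uint8)); k=np.bincount(lab[s]).argmax(); S=P[lab==k]
    r=cv2.minAreaRect(S[:,:2].astype(np.float32)); print("shelf",r,np.median(S[:,2]))
    c=(405,295) if n=="top" else (381,226)
    w=z[c[1]-12:c[1]+13,c[0]-16:c[0]+17]; print(np.round(w[::2,::2]).astype(int))
    m=np.zeros(ok.shape,bool); m[c[1]-14:c[1]+15,c[0]-16:c[0]+17]=1; m&=(z>42)&(z<60)
    print("knob",m.sum(),P[m].mean(0) if m.any() else 0)
    if n=="top":
        a=im[200:340,190:440]; cv2.imwrite("pics/crop0.png",cv2.resize(a,None,fx=3.2,fy=3.2,interpolation=cv2.INTER_CUBIC))
E
```

```text
top table z grid
[-750, 1, 0, 1, 1, 1, 0, 0, 0, -749]
[-749, 1, 1, 1, 1, 2, 0, -1, 1, -428]
[2, 89, 37, 201, 179, 6, 0, -1, 0, -440]
[70, 1, 1, 1, 1, 0, 6, 1, 1, 0]
[0, 0, 1, 1, 687, 702, 0, 1, 11, 1]
[0, -1, 1, 0, 674, 707, 1, 598, 593, 469]
lid 184 [512.31605945 161.17600106 209.29639964] 209.52509478840886 [35.11814114 36.54543438 20.54781113]
shelf ((507.188232421875, 142.73927307128906), (167.31192016601562, 150.46681213378906), 82.68572998046875) 200.70324835217684
[[34  6  8  6  6  6  5  6  9  8  6  5  2 12  8  4  9]
 [32  5  7  4  7  6  7  8  7  7  3  5  4 10  2  8  2]
 [34  9 10  3  8  4 12  7  1 11  4  5  6  5  5  8  7]
 [32  6  6  0  5  3  5 12  8  5  9 13  7  6  7  5  5]
 [18 23 17 51 53 51  8 11  4  4  4  4  4  9  3  7  4]
 [18 16 26 54 48 54  6  8  6  8  9  7  1  4  9  8 10]
 [14 22 20 51 53 57 10 11  5  2  8  9  6  4  7 10  7]
 [ 7  6 16  2  1  4  3 11  7  4  5 -1  5  4  6  5  3]
 [ 4  6  5  8  2  5  6 -2  6  3  5  2 10  9  6  7  2]
 [ 9  2 13  6  5  7  5  6 10 10  6  5  6  6 10  9  5]
 [ 6 -2  2  5 10 10 -2 -1 10  2  4  7  7  8  4  3  6]
 [ 8  5  2  4  4  2  4  4  8  
[... 904 characters left out ...]
  5   7]
 [  4   7   3   8   7   6   2  50  53  52   4   6   5   4   5   5   8]
 [  9   8   9   6   6   1  11  46  50  46   5   4   5   4   7   4   5]
 [ 34   7   7  10   2   5  32  38  39  37   7   6   5   6   7   7   7]
 [ 30  34  34   6   7   6  26  33  33   6   9   7   8   4   5   3   6]
 [ 23  24  27  28  34  35  19  23  24   4   8   6   7   4   8   7   6]
 [ 11  18  22  23  26  24  33  33  31   8   8   8   7   5   7   6   5]
 [ 11  12  11  13  20  24  25  27  29  31  35   6   9   4   8   9   7]
 [ 10  14  10  12  10  14  17  19  19 891  26  30  33  35   6   6  16]
 [ 12  13  13  10   9  14  13  11  13  17  18  23  24  34   8   7  16]]
knob 36 [ 456.60300139 -243.24016036   49.52100178]
```

View pics/crop0.png

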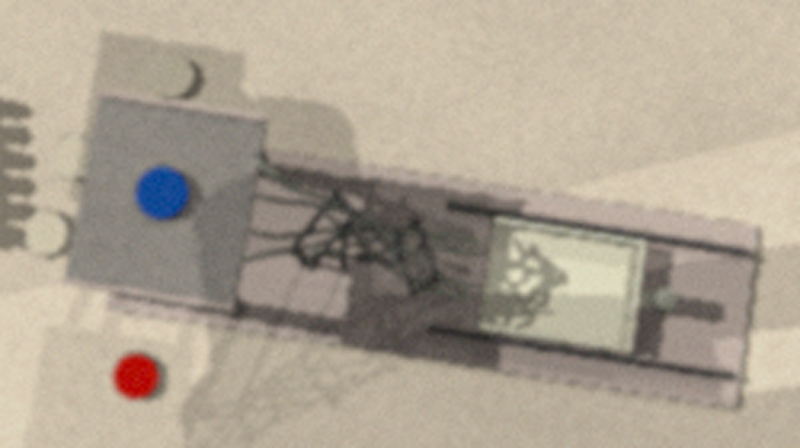

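The crop confirms the geometry: lid at crop (162,193), shelf lip running from about (265,120) to (237,310), and knob at (665,298). Both cameras agree within 1 mm, and the heights come out right: shelf 200.5, lid top 209, knob top 51. Next I get the precise axis and lip, check the IK, then push the tray home.

```bash
cat >> h.py <<'E'
from scipy.spatial.transform import Rotation as R
C=np.array([507.3,143.1]); yaw=np.radians(-7.38)
xs=np.array([np.cos(yaw),np.sin(yaw)]); ys=np.array([-np.sin(yaw),np.cos(yaw)])
def W(x,y,z): return np.r_[C+x*xs+y*ys,z]      # station axes about shelf-rect centre C
def rot(s): # tool down, tool y along s*xs
    y=s*np.r_[xs,0]; z=np.array([0,0,-1.]); return R.from_matrix(np.stack([np.cross(y,z),y,z],1)).as_rotvec()
def S(P): q=P[...,:2]-C; return q@xs,q@ys
E
python3 - <<'E'
from h import *
for n in("top","side"):
    im=cv2.imread(f"pics/{n}0.png"); P=cloud(n,np.load(f"pics/{n}0.npy")); x,y=S(P); z=P[...,2]
    m=(np.abs(z-201)<8)&(np.abs(y)<110)&(np.abs(x)<90)
    for lo,hi in((-70,-45),(-45,-15),(15,45),(45,70)):
        k=m&(x>lo)&(x<hi); print(n,(lo,hi),"y ends",np.percentile(y[k],[.5,1,2,98,99,99.5]).round(1))
    for lo in(-30,0,30,55):
        k=m&(y>lo)&(y<lo+25); print("  x ends",lo,np.percentile(x[k],[.7,99.3]).round(1))
    print("lid",[float(np.median(a[(np.abs(z-209)<5)&(im[...,0]>1.8*im[...,2])&(np.abs(y)<60)&(np.abs(x)<60)])) for a in(x,y)])
    t=(np.abs(z-51)<7)&(np.abs(x)<12)&(np.abs(y+389)<14); print("knob",x[t].mean(),y[t].mean())
for s in(1,-1):
    for p in(W(0,-389,130),W(0,-389,18),W(0,-280,18),W(0,60,205),W(0,-80,205)):
        q=solver.ik(p,rot(s)); print(s,None if q is None else np.round(q,2))
E
```

```text
top (-70, -45) y ends [-46.9 -46.1 -44.9  80.3  81.4  81.9]
top (-45, -15) y ends [-74.4 -71.3 -61.4  79.9  81.1  82.3]
top (15, 45) y ends [-85.7 -80.4 -71.5  80.   81.   81.9]
top (45, 70) y ends [-46.9 -46.6 -45.1  80.   81.1  81.8]
  x ends -30 [-74.5  73.4]
  x ends 0 [-74.7  73.5]
  x ends 30 [-74.9  73.9]
  x ends 55 [-74.4  73.5]
lid [3.159882224185993, 19.539511328028382]
knob -0.39109063427037805 -389.5635308009332
side (-70, -45) y ends [-47.5 -46.8 -45.5  80.9  81.2  81.4]
side (-45, -15) y ends [-75.  -65.  -54.7  80.5  80.9  81.1]
side (15, 45) y ends [-80.3 -75.4 -66.6  80.6  81.1  81.3]
side (45, 70) y ends [-48.6 -48.3 -46.1  80.6  81.2  81.4]
  x ends -30 [-74.8  74.1]
  x ends 0 [-74.9  74.1]
  x ends 30 [-74.7  74.1]
  x ends 55 [-74.6  74.3]
lid [2.600074912986992, 21.647478036253197]
knob -0.34068185557594377 -390.15877281471774
1 [-0.64  0.09  1.71  0.    1.34 -0.51]
1 [-0.64  0.21  1.83  0.    1.1  -0.51]
1 [-0.44  0.15  1.89  0.    1.09 -0.31]
1 [0.24 0.12 1.53 0.   1.5  0.36]
1 [-0.03  0.01  1.65  0.    1.49  0.1 ]
-1 [-0.64  0.09  1.71  0.    1.34  2.63]
-1 [-0.64  0.21  1.83  0.    1.1   2.63]
-1 None
-1 [ 0.24  0.12  1.53  0.    1.5  -2.78]
-1 None
```

```bash
python3 - <<'E'
from h import *
r=rot(1)
arm.goto(W(-.3,-389.8,130),r)
arm.move_linear(W(-.3,-389.8,18),v=120)
grip(0.0,40); print("w",get_width(),get_grasp_force(),get_t())
hit=arm.move_linear(W(-.3,-389.8+118,18),v=40,until_force=12)
print(hit,S(get_tcp_pos()),get_contact_force(),get_t())
grip(1.0); arm.move_linear(get_tcp_pos()+[0,0,80],v=150)
im,d=optics.grab_frame("top"); P=cloud("top",d); x,y=S(P); z=P[...,2]
t=(np.abs(z-51)<7)&(np.abs(x)<12)&(y>-400)&(y<-240); print("knob?",t.sum(),y[t].mean() if t.any() else 0)
print(get_t()); cv2.imwrite("pics/t1.png",im[180:360,180:460])
E
```

```text
w 0.19501407622446687 39.17873203754425 3.4
True (np.float64(0.16583680015169414), np.float64(-348.5069817846132)) [ 1.26796347 -0.23774288  2.87191125] 4.7333
knob? 0 0
6.1333
```

```bash
python3 - <<'E'
from h import *
im,d=optics.grab_frame("side"); cv2.imwrite("pics/s1.png",cv2.resize(im[150:390,200:480],None,fx=2.5,fy=2.5))
E
```

```text
(no output)
```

View pics/s1.png

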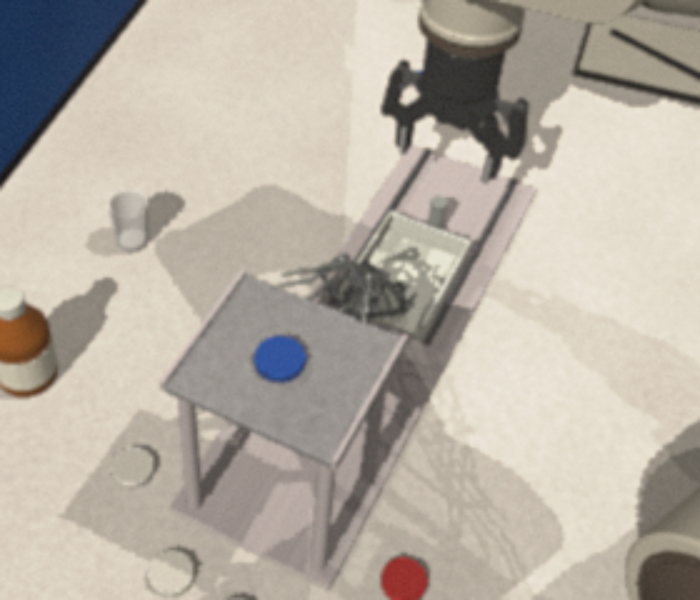

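The tray moved 41 mm and the arm stopped (tray at crop ~(420,270), knob at (440,208)), but no lasting force was left on the tool. I'll regrasp and push harder to check that this is the stop.

```bash
python3 - <<'E'
from h import *
p=get_tcp_pos(); arm.move_linear(W(-.2,-348.7,18),v=120)
grip(0.0,60); print("w",get_width(),get_contact_force())
hit=arm.move_linear(W(-.2,-348.7+75,18),v=30,until_force=25)
print(hit,S(get_tcp_pos()),get_contact_force(),get_t())
arm.dwell(.2);print(get_contact_force(),S(get_tcp_pos()))
E
```

```text
w 0.19431474551434058 [ 2.8788748  -0.34147685  4.05182884]
True (np.float64(0.2362958571335385), np.float64(-348.7720145992573)) [-0.6958223  -3.84717561  3.1073531 ] 8.1167
[-2.12869391 -3.89968722  2.07686096] (np.float64(0.23334858140742043), np.float64(-348.76328201037467))
```

25 N gives no further travel, so the tray is home. Next I push the lid, with both fingers slightly open as a cradle.

```bash
cat >> h.py <<'E'
def lid():
    for n in("top","side"):
        im,d=optics.grab_frame(n); P=cloud(n,d); x,y=S(P); z=P[...,2]
        m=(im[...,0]>1.8*im[...,2])&(im[...,0]>60)&(d>0)&(np.abs(x)<70)&(y<80)&(y>-480)&(z<230)&(z>0)
        print(n,m.sum(),[np.round(np.percentile(a[m],[2,50,98]),1).tolist() for a in(x,y,z)] if m.sum()>5 else "")
E
python3 - <<'E'
from h import *
r=rot(1)
grip(1.0); arm.move_linear(W(-.2,-348.7,100),v=200)
arm.move_linear(W(-.3,-300,270),v=250)
grip(0.23)
arm.goto(W(-.3,63,270),r); arm.move_linear(W(-.3,63,217),v=120)
hit=arm.move_linear(W(-.3,63,197),v=15,until_force=4); z=get_tcp_pos()[2]; print(hit,z,get_width(),get_t())
z+=2.5; arm.move_linear(W(-.3,63,z),v=30)
f=arm.move_linear(W(-.3,-5,z),v=50,until_force=10); print(f,S(get_tcp_pos()),get_contact_force(),get_t())
lid()
E
```

```text
True 200.18480276315753 0.23089725985388296 14.025
False (np.float64(-0.31455813824479784), np.float64(-4.808071964622089)) [-0.00492239  0.35964407 -1.07081857] 15.7833
top 1 
side 49 [[-0.0, 7.3, 16.9], [-35.6, -22.6, -13.9], [204.2, 209.3, 211.2]]
```

```bash
python3 - <<'E'
from h import *
z=get_tcp_pos()[2]
f=arm.move_linear(W(-.3,-52,z),v=40,until_force=8); print(f,S(get_tcp_pos()),get_contact_force(),get_t())
lid()
im,d=optics.grab_frame("side"); cv2.imwrite("pics/s2.png",cv2.resize(im[150:390,200:480],None,fx=2.5,fy=2.5))
E
```

```text
False (np.float64(-0.3308264749030128), np.float64(-51.824383845214825)) [-0.05062103 -0.16741937 -0.58238102] 17.2083
top 126 [[-13.2, 1.9, 17.0], [-276.6, -260.5, -245.1], [7.0, 13.6, 19.8]]
side 62 [[-14.4, -0.6, 12.1], [-279.9, -268.0, -254.1], [10.4, 13.6, 19.7]]
```

View pics/s2.png

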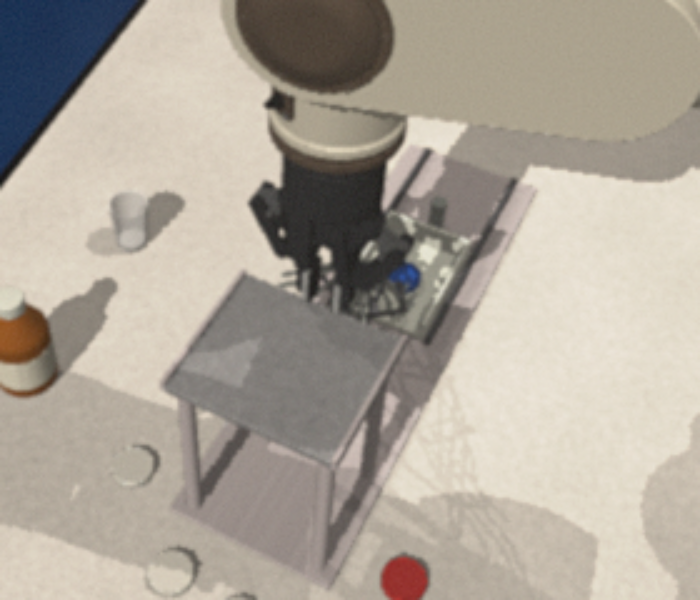

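The lid has come through and lies in the tray at crop (405,277), z about 12, hollow side apparently up. Now I draw the tray out.

```bash
python3 - <<'E'
from h import *
r=rot(1)
arm.move_linear(W(-.3,-30,get_tcp_pos()[2]),v=60)
arm.move_linear(W(-.3,-30,270),v=150)
arm.goto(W(-.2,-348.7,150),r); grip(1.0); 
arm.move_linear(W(-.2,-348.7,18),v=120); lid()
grip(0.0,60); print(get_width(),get_t())
hit=arm.move_linear(W(-.2,-348.7-118,18),v=35,until_force=25); print(hit,S(get_tcp_pos()),get_contact_force(),get_t())
arm.dwell(.2); grip(1.0); arm.move_linear(get_tcp_pos()+[0,0,100],v=150)
arm.move_linear(W(0,-560,200),v=200); arm.dwell(.3); lid()
im,d=optics.grab_frame("top"); cv2.imwrite("pics/t3.png",cv2.resize(im[210:350,290:480],None,fx=4,fy=4)); print(get_t())
im,d=optics.grab_frame("side"); cv2.imwrite("pics/s3.png",cv2.resize(im[150:330,300:480],None,fx=3.3,fy=3.3,interpolation=cv2.INTER_CUBIC)); print(get_t())
P=cloud("side",d); x,y=S(P); m=(im[...,0]>1.8*im[...,2])&(im[...,0]>60)&(np.abs(x)<60)&(y<-300)&(y>-430)&(P[...,2]<40)
x0,y0=np.median(x[m]),np.median(y[m]); print(x0,y0)
rr=np.hypot(x-x0,y-y0)
for a,b in((0,8),(8,14),(14,18),(18,21)): k=(rr>=a)&(rr<b)&(P[...,2]<45); print(a,b,k.sum(),P[...,2][k].mean().round(1))
E
```

```text
top 112 [[-13.4, 2.0, 16.9], [-273.8, -259.6, -246.1], [8.4, 13.5, 18.4]]
side 59 [[-12.6, 1.6, 17.1], [-279.8, -271.8, -260.0], [10.2, 13.9, 17.7]]
0.19012034934619038 22.3917
True (np.float64(0.06164761003810274), np.float64(-458.69116883837273)) [0.37253606 3.93623605 8.56333002] 25.1917
top 127 [[-14.3, 1.5, 17.3], [-387.2, -372.1, -356.2], [7.5, 14.0, 20.9]]
side 99 [[-13.7, 2.4, 18.1], [-390.4, -374.3, -351.7], [11.0, 13.8, 22.1]]
28.1333
28.1833
1.7751616061787712 -375.3615748317758
0 8 15 13.5
8 14 43 14.0
14 18 34 15.2
18 21 23 15.4
```

View pics/s3.png

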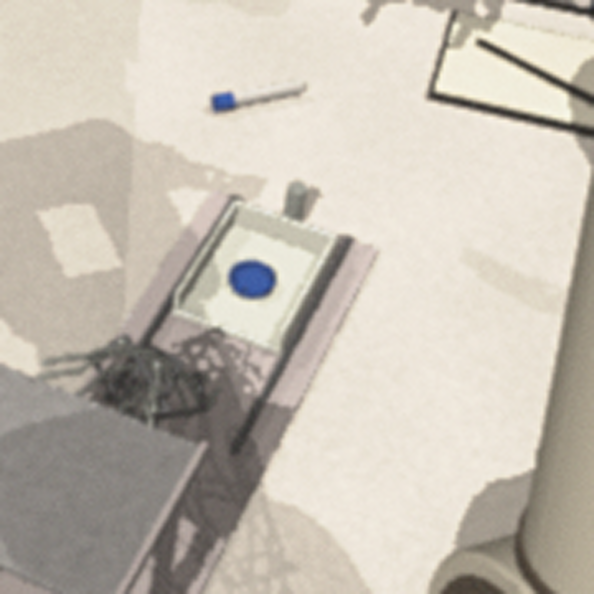

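View pics/t3.png

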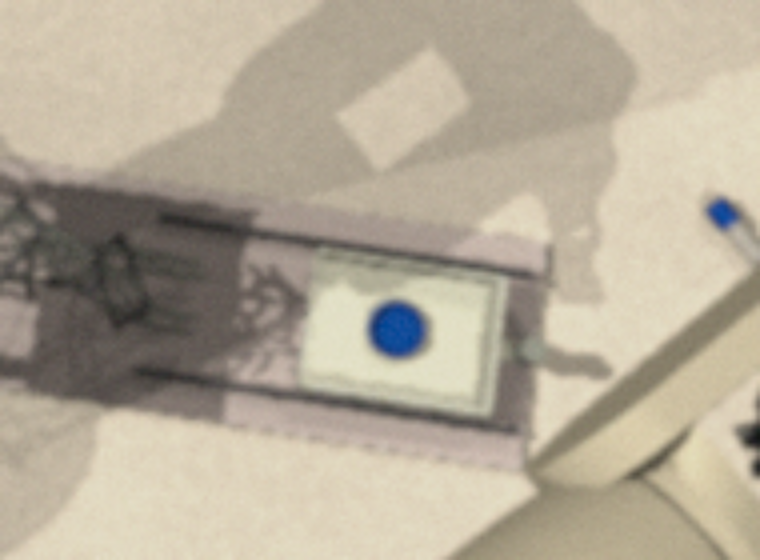

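Both views show the lid flat in the tray, at (252,279) in the side crop and (397,328) in the top crop. Its middle is at z 13.5 against a floor of 11, where the closed face would read 20, so the hollow side is up. The tray travelled 110 mm and the gripper is clear.

```bash
python3 -c "
from station import *
print(get_contact_force(),arm.job_done())"
```

```text
the job is handed in; nothing more can be done
[-0.58453019 -0.65083582  0.39993431] None
```

I handed the job in at about 28 s of the 67 s allowed: the tray went fully home first, the lid was slid through the slot, and it now lies open side up in the fully drawn-out tray with the gripper clear and the bystanders not touched.

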